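# Tip out the grinding balls and hold the empty tray over the balance

## Robot

A 6-joint arm with a two-finger parallel gripper is mounted at the origin on the work surface. World frame = base frame: x ahead of the robot, y to its left, z up, the work surface at z = 0. Lengths are in m, angles in rad, forces in N, time in s.
With the tool pointing down it reaches from about 0.25 to 0.8 m from the base axis. Payload 8.5 kg.
Tool frame: the origin (TCP) lies midway between the tips of the shut fingers; the grasp point (between the pads) lies 19 mm behind it; z points along the fingers, y is the line along which they close (so a half turn about z gives the same grasp; the last joint's range is limited). The gripper opens to 85 mm and grips with 20 to 120 N. Pads are 22 mm wide; open, the fingers measure 114 mm over their backs; the gripper's body (76 mm by 85 mm) begins 54 mm behind the grasp point. The pads swing forward as they close: fully open they stand 13 mm farther back than shut.
Start: joints at [1.345, 0.238, -0.013, 1.319, 0, 1.571], TCP at [0.118, 0.512, 0.204] pointing down, gripper open.
Joint ranges: [-2.66, 2.66], [-1.03, 1.9], [-1.14, 1.46], [-1.82, 2.27], [-1.45, 1.34], [-3.14, 3.14]. Speed limits (rad/s): [2.22, 2.22, 2.79, 3.14, 3.14, 3.14].

## Interface

Orientations are given as a unit quaternion [w, x, y, z].
In Python, from plant import * gives the robot as it stands.
- The arm moves only by the tool play_rows, never from a script. Its argument "motion" is a list of rows, each a list of 5 numbers: the shift along the tool's x, y, z in cm, then the turn about the tool's z in rad, then the opening, from 0 (shut) to 1 (fully open). In form: [[tx, ty, tz, twist, fingers], ...]. A call has 1 to 12 rows; each row is the pose to reach, as a shift and turn from the pose commanded when the call began, along the tool's axes at that moment; what a row does not reach only later rows make up. A row lasts 1/10 s, in which the tool goes at most 50 mm and 8.59 degrees, less where a joint would pass 70% of its speed; a pose out of reach is approached as far as the arm can. A call with a gripper value outside its range is refused whole. The fingers move at their own pace and stop on an object; "force" is the grip in N (left out, the last holds). Time passes only in rows, so rows that repeat a pose let the fingers close. It gives the time, the measured TCP pose, the force, the opening and the grip force at its end, in the units of the state.
- state(): the state, without advancing time (a new reading comes with each control period).
- capture(name): name is "scene" or "top" or "wrist"; returns a dict with "pixels" (420x560x3 uint8, blue, green, red), "fovy" (degrees; the focal length in pixels is half the picture's height over the tangent of half this angle, whatever the lens; pixels are square), "cx", "cy" (the principal point, pixels), "R" (3x3) and "t" (3): a world point X has camera coordinates R X + t. Camera axes: x right, y down, z forward; pixel columns grow to the right and rows downward; lengths in m; the calibration is good to about 2 mm. A picture is of the moment at which its call begins. There is no depth.
- close_job(): hands the job in; it is judged then, once.
Trained networks look in the newest picture that a camera, given by its name, has taken for a name from the list of things; names that differ only in an ending like _2 or _b are one class to them, and where a whole thing is asked for, a point or a joint stands for the part that bears it (a point fixed in the world has none). Each returns a list of dicts, best first, with "score" (0 to 1); they miss things now and then, are a little off and sometimes report something else, mostly with a low value. They report only what shows in the picture. A call takes as long as a camera call. They do not tell look-alikes from the thing itself.
- boxes_of(camera, target): "point" ([x, y, z] in m, in world coordinates, good to about 4 mm: the middle of the surface that is visible of it).
The state is a dict: "t": time; "qpos": joint angles; "joint_vel": joint speeds; "joint_efforts": joint torques, N m; "tcp_pos": TCP position; "eef_rot": TCP orientation; "wrist_force": force on the tool from outside, world axes, zero at the start; "wrist_torque": the same for the moment, N m; "width": finger opening in m; "gripper_force": force on a finger pad.
Only numpy, scipy, OpenCV 4.12 (cv2) and the standard library are available. Lean on these libraries where they do the work, as an engineer would, in place of code of your own. Each camera call takes 0.05 s, during which the arm holds its last target. There are 200 camera calls.

## Task

Take the weighing tray by its blue handle, tip all four grinding balls out of it into the steel grinding jar (do not handle the balls themselves), then carry the empty tray clear of the bottles and over the glass draught shield, and hold it still just above the balance pan, about a centimetre clear of it: level, centred over the pan, with its long sides along the pan's long sides. It is waiting for the balance to be zeroed, so the tray must never touch the balance or its shield; finish while still holding the tray there, and leave the bottles and the flask standing where they are.

Things in the scene. Friction and masses are not known exactly. Their poses are not given: they have to be found in the camera images.
- tray_handle (a point): Middle of the grip of the weighing tray's upright blue square plastic handle, 22 x 22 mm, reaching from 32 to 82 mm above the tray's underside. This point is on its axis, 62 mm above the underside, over the tray's centre. x and y are square to the handle's faces, x along the tray with the pouring lip at the -x end, z up.
- tray_bottom (a point): Centre of the underside, 62 mm below tray_handle, same axes. The loose aluminium tray is 120 mm long (x), 70 mm wide (y), 0.11 to 0.22 kg, and stands on the bench. Walls 28 mm high on both long sides and the +x end; a 32 mm wide bridge over its middle (top at 32 mm) carries the handle.
- tray_lip (a point): Middle of the pouring lip, the tray's -x end: 60 mm from the handle's axis, 13 mm above the underside; the floor rises to it in a 22 degree ramp over the last 22 mm. The balls start to roll out once this end is tipped down by more than about 25 to 30 degrees; 40 to 50 degrees empties the tray.
- ball0_center (a point): Centre of a orange plastic-coated grinding ball, 18 mm in diameter, 12 g, loose in the tray; it can roll about in the tray, and under the bridge.
- ball1_center (a point): Centre of a orange plastic-coated grinding ball, 18 mm in diameter, 12 g, loose in the tray; it can roll about in the tray, and under the bridge.
- ball2_center (a point): Centre of a orange plastic-coated grinding ball, 18 mm in diameter, 12 g, loose in the tray; it can roll about in the tray, and under the bridge.
- ball3_center (a point): Centre of a orange plastic-coated grinding ball, 18 mm in diameter, 12 g, loose in the tray; it can roll about in the tray, and under the bridge.
- jar_mouth (a point): Centre of the round mouth of the open steel grinding jar, 85 mm above the bench; inner diameter 90 mm, wall 5 mm, inner floor 10 mm above the bench. The jar is clamped to the bench on a blue square plate 130 x 130 mm with four bolts, and does not move. It stands to the left or the right of the tray.
- pan (a point): Centre of the upper face of the balance's rectangular steel pan, 74 mm above the bench; the pan is 140 mm long (x axis of the point) and 100 mm wide (y), z up. Round it stands a glass draught shield, open at the top, 176 x 152 mm clear inside (between the rims, x by y), its pale blue rim topping out 109 mm above the bench (35 mm above the pan).
- balance: The white laboratory balance, fixed on the bench; origin on the bench under the pan's centre, same axes as the pan. Housing 62 mm high, from 160 mm to the -x side (where the display is) to 100 mm to the +x side, 196 mm wide. It stands on the other side of the tray from the jar.
- amber_mid (a point): Bystander: middle of an amber glass bottle, 66 mm in diameter, 140 mm high, loose.
- yellow_mid (a point): Bystander: middle of a yellow bottle, 56 mm in diameter, 115 mm high, loose.
- red_mid (a point): Bystander: middle of a red jar with white cap, 60 mm in diameter, 100 mm high, loose.
- flask_mid (a point): Bystander: middle of a green glass conical flask, 68 mm in diameter at the foot, 116 mm high, loose.
Things that resemble listed ones, but are neither listed nor needed, are in the scene too. Of the things like the part that bears jar_mouth, leave any that is green; of the rest the smaller one is meant.

How it is judged:
On the way:
1. all four balls lie in the grinding jar (horizontal distance between each of ball0_center, ball1_center, ball2_center, ball3_center and jar_mouth below 0.046 m and height (world z) of each of ball0_center, ball1_center, ball2_center, ball3_center below 0.07 m), for 0.2 s.
At the end, for the whole second after the job is handed in: All four balls lie in the jar; the gripper holds the tray still with its underside 3 to 22 mm above the pan, its centre within 14 mm of the pan's centre, its long axis within 8 degrees of the pan's long axis (either way round), level within 5 degrees, and not touching the balance (all of step 1 and z of tray_bottom in the frame of pan between 0.003 and 0.022 m and horizontal distance between tray_bottom and pan below 0.014 m and angle between the x axis of tray_bottom and the x axis of pan, either way round below 0.14 rad and angle between tray_bottom's own z axis and vertical below 0.09 rad and contact force between tray and balance below 0.05 N and contact force between tray and the fingers above 0.5 N and linear speed of tray below 0.02 m/s); the arm keeps its last pose, push and grip.
It fails at once if the tray touches the balance or its shield (contact force between tray and balance above 0.3 N).
It fails at once if the fingers handle a ball (contact force between any of ball0, ball1, ball2, ball3 and the fingers above 0.5 N).
It fails at once if a bottle or the flask is shifted by more than 30 mm or knocked over (distance of any of amber_mid, yellow_mid, red_mid, flask_mid from where it was at the start of the episode above 0.03 m or angle between any of amber_mid, yellow_mid, red_mid, flask_mid's own z axis and vertical above 0.4 rad).
It also fails if it takes over 64 s, if anything falls off the work surface, if the arm or the gripper's body presses on something with over 40 N, if the wrist force passes 120 N, or if a joint passes its speed limit or range.

## Working session

There is one attempt and no reset: what is moved stays moved. The work goes in short steps, Python scripts to look and compute and a tool call to move; the robot and the scene stay as the last step left them, time stands still between calls to the robot, and variables do not carry over. Pictures are saved under pics/ and viewed, at most 10 in all, crops included, and the job is handed in when it is done.

Besides the shell and the picture viewer there is one more tool, called after "Emit:" as a command line: name --pt "numbers of a row" for each row, then --argument value for the rest. play_rows: Moves the arm, as the interface text tells. Its arguments: {"type":"object","properties":{"motion":{"type":"array","items":{"type":"array","items":{"type":"number"}}},"force":{"type":"number"}},"required":["motion"]}

```bash
mkdir -p pics
python3 - <<'E'
from plant import *
import cv2
for c in ("scene","top"):
    d=capture(c); cv2.imwrite(f"pics/{c}0.png",d["pixels"]); print(c,d["fovy"],d["cx"],d["cy"],d["R"],d["t"])
    for n in ("tray_handle","jar_mouth","pan","balance","amber_mid","yellow_mid","red_mid","flask_mid"):
        print(n,[(round(b["score"],2),[round(float(v),3) for v in b["point"]]) for b in boxes_of(c,n)])
print(state())
E
```

```text
scene 48.10129089152928 284.118543086338 206.95969554568262 [[-0.78595045  0.61825062  0.00693225]
 [ 0.4944538   0.63522634 -0.59329836]
 [-0.37121063 -0.46287544 -0.8049528 ]] [ 0.30488958 -0.25002428  1.7444101 ]
tray_handle [(0.68, [0.534, -0.008, 0.018])]
jar_mouth [(0.9, [0.517, 0.611, 0.006]), (0.86, [0.278, 0.403, 0.029]), (0.56, [0.504, 0.366, 0.015])]
pan [(0.67, [0.494, -0.373, 0.071])]
balance [(0.84, [0.495, -0.366, 0.07])]
amber_mid [(0.74, [0.649, 0.174, 0.086])]
yellow_mid [(0.77, [0.477, -0.138, 0.068])]
red_mid [(0.9, [0.636, -0.135, 0.073])]
flask_mid [(0.71, [0.466, 0.173, 0.048])]
top 49.30442709430787 276.2971022375366 211.31569774309992 [[-6.82066514e-03 -9.99976112e-01 -1.11948889e-03]
 [-9.90955191e-01  6.90916709e-03 -1.34015199e-01]
 [ 1.34019733e-01  1.95290533e-04 -9.90978644e-01]] [0.13108202 0.48001116 1.29360493]
tray_handle [(0.84, [0.515, -0.011, 0.01])]
jar_mouth [(0.92, [0.265, 0.396, 0.011]), (0.85, [0.509, 0.603, 0.013]), (0.63, [0.503, 0.359, 0.01])]
pan [(0.55, [0.479, -0.384, 0.066])]
balance [(0.69, [0.479, -0.387, 0.066])]
amber_mid []
yello
[... 174 characters left out ...]
([ 1.34500347e+00,  2.38187783e-01, -1.34899548e-02,  1.31916502e+00,
       -5.35746438e-06,  1.57081533e+00]), 'joint_vel': array([-1.54335975e-03,  6.54526020e-04,  8.35484775e-04,  1.39983458e-03,
        3.01758302e-05, -1.20639198e-03]), 'joint_efforts': array([-9.07824506e-04, -5.38565075e+01,  3.46689677e+01,  2.62760332e-03,
       -2.15677351e-04,  1.29793978e-06]), 'tcp_pos': array([0.11753272, 0.51164914, 0.20358655]), 'eef_rot': array([ 4.67614245e-08,  1.12666200e-01,  9.93632893e-01, -2.33673424e-05]), 'wrist_force': array([-0.09781506, -0.51645157, -0.79266429]), 'wrist_torque': array([-0.00143632,  0.02630287, -0.00022403]), 'gripper_force': 0.0, 'width': 0.0854390487681238}
```

View pics/top0.png

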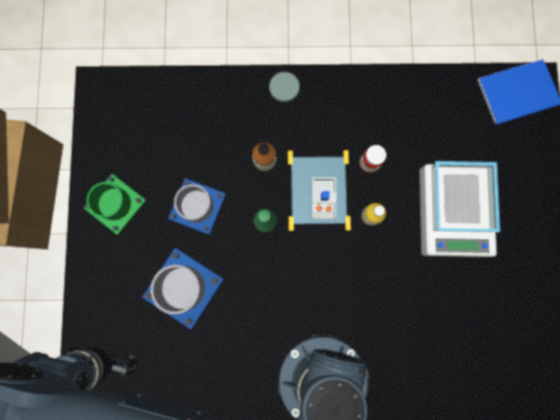

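View pics/scene0.png

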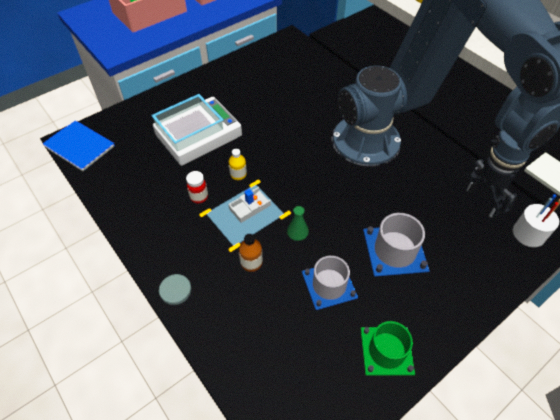

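The top view shows the tray (324,197) on the mat, with the handle at (325,196) and the balls at (319/332,209). The small blue-plate jar is at (193,203) and the balance pan at (462,198), with its display at row 245. The bottles stand at the mat's corners. The green jar and the large blue jar are decoys.

```bash
python3 - <<'E'
import cv2,numpy as np
a=cv2.imread("pics/top0.png"); b=cv2.imread("pics/scene0.png")
x=cv2.resize(a[170:230,295:355],(420,420),interpolation=cv2.INTER_CUBIC)
y=cv2.resize(b[175:235,215:275],(380,380),interpolation=cv2.INTER_CUBIC)
y=cv2.copyMakeBorder(y,0,40,0,0,cv2.BORDER_CONSTANT)
cv2.imwrite("pics/c1.png",np.hstack([x,y]))
E
cat > h.py <<'E'
from plant import *
import cv2,numpy as np
def ray(d,u,v,z):
    f=210/np.tan(np.radians(d["fovy"]/2)); R=np.array(d["R"]);t=np.array(d["t"])
    c=-R.T@t; w=R.T@np.array([(u-d["cx"])/f,(v-d["cy"])/f,1]); return c+w*(z-c[2])/w[2]
def blob(img,lo,hi,roi):
    u0,u1,v0,v1=roi
    m=cv2.inRange(cv2.cvtColor(img,cv2.COLOR_BGR2HSV)[v0:v1,u0:u1],np.array(lo),np.array(hi))
    p=np.argwhere(m)[:,::-1].astype(np.float32)+[u0,v0]; return p
E
python3 - <<'E'
from h import *
d=capture("top"); im=d["pixels"]
# handle top
p=blob(im,(105,130,90),(130,255,255),(312,340,180,215)); print("handle",len(p),p.mean(0),ray(d,*p.mean(0),.07))
# shield rim
p=blob(im,(85,50,120),(108,255,255),(425,505,155,240)); r=cv2.minAreaRect(p.astype(np.float32)); print("rim",len(p),r,[ray(d,*q,.109).round(3) for q in cv2.boxPoints(r)],ray(d,*r[0],.109))
# plate
p=blob(im,(105,130,60),(130,255,255),(160,232,170,240)); r=cv2.minAreaRect(p.astype(np.float32)); print("plate",len(p),r,[ray(d,*q,.01).round(3) for q in cv2.boxPoints(r)],ray(d,*r[0],.01))
for n,q in (("jar",(193,203)),):print(n,ray(d,*q,.085))
for q in((313,178),(337,178),(337,219),(312,219)):print(ray(d,*q,.028).round(3))
E
```

```text
handle 49 [325.02040816 195.16326531] [ 0.52095041 -0.01034173  0.07      ]
rim 988 ((466.5, 196.5), (71.0, 65.0), 90.0) [array([ 0.608, -0.31 ,  0.109]), array([ 0.607, -0.49 ,  0.109]), array([ 0.41 , -0.476,  0.109]), array([ 0.411, -0.299,  0.109])] [ 0.50786662 -0.39359155  0.109     ]
plate 778 ((196.6331329345703, 205.57015991210938), (45.67329788208008, 46.40460968017578), 21.447736740112305) [array([0.464, 0.45 , 0.01 ]), array([0.593, 0.402, 0.01 ]), array([0.542, 0.275, 0.01 ]), array([0.414, 0.324, 0.01 ])] [0.5026904  0.36288279 0.01      ]
jar [0.4988128  0.35992865 0.085     ]
[0.579 0.019 0.028]
[ 0.579 -0.051  0.028]
[ 0.458 -0.048  0.028]
[0.458 0.024 0.028]
```

View pics/c1.png

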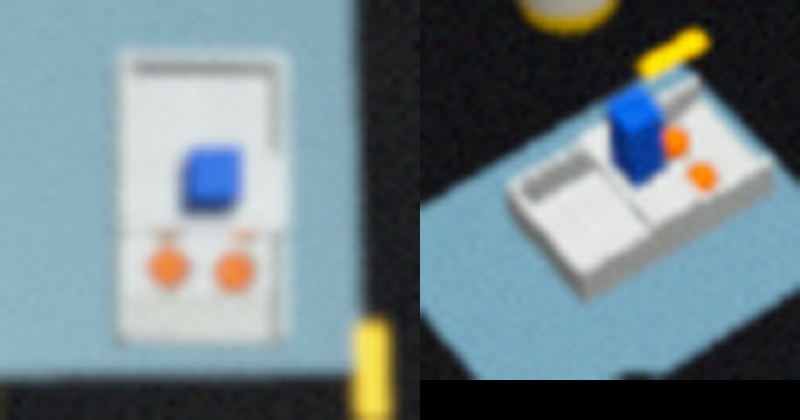

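The zoomed crops show the ramp and lip at the tray's world -x end (crop rows 300-340) and the end wall at +x. Two balls lie on the lip side at (168,268) and (235,270), with the other two partly under the bridge. Tray yaw is about 0.

The moves can't tilt the tool. My plan is to pivot the tray in the grip against the jar.

Emit:
play_rows --pt "-50.9 -42 0 -0.226 1" --pt "-50.9 -42 0 -0.226 1" --pt "-50.9 -42 0 -0.226 1" --pt "-50.9 -42 0 -0.226 1" --pt "-50.9 -42 0 -0.226 1" --pt "-50.9 -42 0 -0.226 1" --pt "-50.9 -42 0 -0.226 1" --pt "-50.9 -42 0 -0.226 1" --pt "-50.9 -42 0 -0.226 1" --pt "-50.9 -42 0 -0.226 1" --pt "-50.9 -42 0 -0.226 1" --pt "-50.9 -42 0 -0.226 1" --force 25

```text
t: 2.15
tcp_pos: [0.483, 0.0352, 0.2038]
eef_rot: [0.0, 0.0, 1.0, 0.0]
wrist_force: [1.2, 1.5, -0.2]
width: 0.0854
gripper_force: 0.0
```

Emit:
play_rows --pt "0 0 0 0 1" --pt "0 0 0 0 1"

```text
t: 2.35
tcp_pos: [0.4822, 0.0362, 0.2032]
eef_rot: [-0.0, 0.001, 1.0, 0.0]
wrist_force: [-0.4, 0.2, 0.0]
width: 0.0853
gripper_force: 0.0
```

Run:
```python
from h import *
s=state();print(s["t"],s["tcp_pos"],s["eef_rot"])
d=capture("wrist");cv2.imwrite("pics/w1.png",d["pixels"]);print(boxes_of("wrist","tray_handle"))
print(d["fovy"],d["cx"],d["cy"],d["R"].round(4).tolist(),d["t"].round(4))
im=d["pixels"];p=blob(im,(105,130,60),(130,255,255),(0,560,0,420));r=cv2.minAreaRect(p.astype(np.float32));print(len(p),r)
d=capture("top");print("bigjar",ray(d,183,289,.1),ray(d,183,262,.1))
```

```text
2.35 [0.48222444 0.03615709 0.20324842] [-4.60812450e-04  1.35909479e-03  9.99998970e-01  1.90164187e-05]
[{'point': [0.5128, -0.0121, 0.0183], 'score': 0.78}]
62.334978044822975 284.24799289639526 208.92039243098418 [[0.0027, 1.0, 0.0011], [0.9483, -0.003, 0.3173], [0.3173, 0.0002, -0.9483]] [-0.0375 -0.4996  0.2266]
3260 ((390.0, 184.0), (124.0, 338.0), 90.0)
bigjar [0.26282427 0.37993573 0.1       ] [0.33498227 0.38141543 0.1       ]
```

View pics/w1.png

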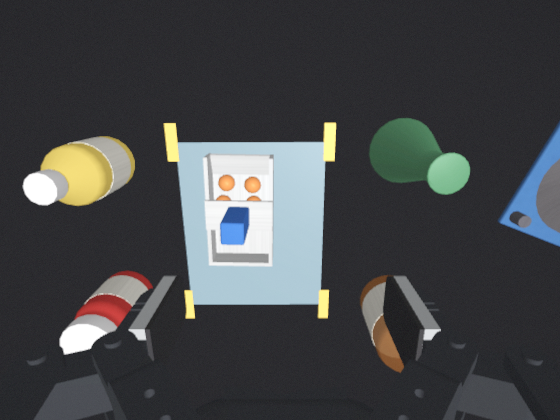

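The wrist view shows the tray with its lip at the top (row 156). All four balls are at rows 183-203, near the lip side. The handle's top face is at about (233,233). Fingers are open and the tray is square to the image.

Run:
```python
from h import *
d=capture("wrist");im=d["pixels"]
p=blob(im,(105,130,40),(130,255,255),(200,280,195,260)).astype(int)
v=cv2.cvtColor(im,cv2.COLOR_BGR2HSV)[p[:,1],p[:,0],2]; t=np.median(v);print(np.percentile(v,[5,25,50,75,95]),p.min(0),p.max(0))
top=p[v>150] if (v>150).sum()>50 else p[v>t]
r=cv2.minAreaRect(top.astype(np.float32));print(r,[ray(d,*q,.082).round(4) for q in cv2.boxPoints(r)],ray(d,*r[0],.082))
for q in((205,156),(273,155),(272,265),(211,265)):print(q,ray(d,*q,.028).round(3))
```

```text
[144. 147. 224. 244. 245.] [218 208] [246 244]
((232.0, 226.0), (36.0, 28.0), 90.0) [array([ 0.498 , -0.0207,  0.082 ]), array([0.498 , 0.0041, 0.082 ]), array([0.5328, 0.0029, 0.082 ]), array([ 0.5328, -0.0228,  0.082 ])] [ 0.51510862 -0.00910183  0.082     ]
(205, 156) [ 0.461 -0.041  0.028]
(273, 155) [0.46  0.027 0.028]
(272, 265) [0.583 0.025 0.028]
(211, 265) [ 0.583 -0.043  0.028]
```

Emit:
play_rows --pt "-3.9 -4.6 4 0 1" --pt "-3.9 -4.6 8 0 1" --pt "-3.9 -4.6 11 0 1" --pt "-3.9 -4.6 14 0 1" --pt "-3.9 -4.6 16 0 1" --pt "-3.9 -4.6 16 0 1" --pt "-3.9 -4.6 16 0 0" --pt "-3.9 -4.6 16 0 0" --pt "-3.9 -4.6 16 0 0" --pt "-3.9 -4.6 16 0 0" --pt "-3.9 -4.6 16 0 0" --pt "-3.9 -4.6 16 0 0" --force 30

```text
t: 3.75
tcp_pos: [0.5216, -0.009, 0.0444]
eef_rot: [0.001, -0.0, 1.0, -0.0]
wrist_force: [-1.1, -1.6, 5.3]
width: 0.0211
gripper_force: 33.5
```

Emit:
play_rows --pt "0 0 -1 0 0" --pt "0 0 -3 0 0" --pt "0 0 -6 0 0" --pt "0 0 -10 0 0" --pt "0 0 -14 0 0" --pt "0 0 -17 0 0" --pt "0 0 -18 0 0" --pt "0 0 -18 0 0"

```text
t: 4.55
tcp_pos: [0.5215, -0.0087, 0.2245]
eef_rot: [0.001, -0.0, 1.0, -0.0]
wrist_force: [-0.2, -0.1, -3.2]
width: 0.0209
gripper_force: 32.8
```

Run:
```python
from h import *
s=state();print(s["t"],s["tcp_pos"],s["eef_rot"],s["wrist_force"],s["width"],s["gripper_force"])
d=capture("wrist");cv2.imwrite("pics/w2.png",d["pixels"])
```

```text
4.55 [ 0.5214906  -0.0087273   0.22449468] [ 9.26944837e-04 -1.00980893e-04  9.99999565e-01 -1.17494663e-05] [-0.22525192 -0.06107132 -3.19615898] 0.02092445560890281 32.77875770581886
```

View pics/w2.png

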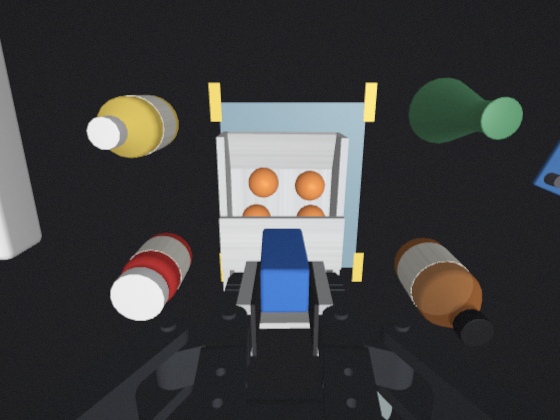

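The tray is lifted level with all four balls in it: lip edge at row 133 (cols 220-346), handle in the pads at (285,265).

Emit:
play_rows --pt "0.3 1 0 0 0" --pt "1 3 0 0 0" --pt "2 6 0 0 0" --pt "3.4 10 0 0 0" --pt "4.8 14 0 0 0" --pt "6.2 18 0 0 0" --pt "7.6 22 0 0 0" --pt "8.9 26 0 0 0" --pt "10.2 30 0 0 0" --pt "11.3 33 0 0 0" --pt "12.2 35.5 0 0 0" --pt "12.6 37 0 0 0"

```text
t: 5.8
tcp_pos: [0.3929, 0.3628, 0.2218]
eef_rot: [-0.001, -0.001, 1.0, -0.001]
wrist_force: [-0.6, 0.5, -2.5]
width: 0.0211
gripper_force: 32.8
```

```bash
cat >> h.py <<'E'
def proj(d,X):
    f=210/np.tan(np.radians(d["fovy"]/2)); c=np.array(d["R"])@X+np.array(d["t"]); return np.array([d["cx"],d["cy"]])+f*c[:2]/c[2]
def trayp(tcp,x,y,z,th,dz=.019):   # tray point, tray yaw 0, lip -x; rotated th (lip down) about grip
    c,s=np.cos(th),np.sin(th); return np.array(tcp)+[x*c-z*s, y, dz+x*s+z*c]
E
python3 - <<'E'
from h import *
d=capture("wrist");s=state();cv2.imwrite("pics/w3.png",d["pixels"])
print(s["t"],s["tcp_pos"],s["wrist_force"])
for th in (0,10,15,20,25,30,40,45): print(th,[proj(d,trayp(s["tcp_pos"],-.06,y,-.049,np.radians(th))).round(0) for y in(-.035,.035)])
for c in ("wrist","top"):
    capture(c)
    print([(round(b["score"],2),b["point"]) for b in boxes_of(c,"jar_mouth")])
E
```

```text
5.85 [0.39304896 0.36402835 0.2218418 ] [ 0.35798487  1.7897355  -3.04968666]
0 [array([225., 131.]), array([349., 131.])]
10 [array([229., 145.]), array([345., 145.])]
15 [array([230., 153.]), array([344., 153.])]
20 [array([231., 161.]), array([342., 161.])]
25 [array([233., 169.]), array([341., 169.])]
30 [array([234., 178.]), array([340., 178.])]
40 [array([235., 195.]), array([338., 195.])]
45 [array([236., 204.]), array([337., 204.])]
[(0.75, [0.5357, 0.3739, 0.0237]), (0.74, [0.5089, 0.6056, 0.0363]), (0.6, [0.3792, 0.3611, 0.2035]), (0.56, [0.274, 0.3967, 0.0179])]
[(0.88, [0.5123, 0.3514, 0.0114])]
```

View pics/w3.png

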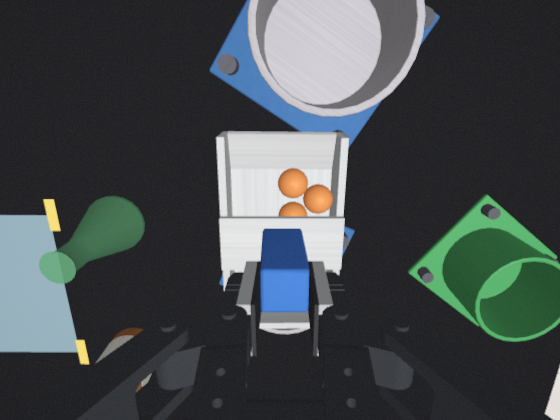

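The wrist view shows the lip edge at row 131, which matches the prediction for level. All the balls are still in the tray. The big jar's rim edge is close to the lip, at about (335,115).

Emit:
play_rows --pt "-0.5 -0.1 1 0 0" --pt "-1 -0.1 3 0 0" --pt "-1.5 -0.1 5.5 0 0" --pt "-1.5 -0.1 7.5 0 0" --pt "-1.5 -0.1 8.5 0 0" --pt "-1.5 -0.1 8.8 0 0" --pt "-1.5 -0.1 9.1 0 0" --pt "-1.5 -0.1 9.4 0 0" --pt "-1.5 -0.1 9.6 0 0" --pt "-1.5 -0.1 9.6 0 0"

```text
t: 7.05
tcp_pos: [0.4101, 0.3603, 0.1283]
eef_rot: [0.0, -0.0, 1.0, 0.0]
wrist_force: [-1.5, -2.4, 4.7]
width: 0.021
gripper_force: 33.3
```

```bash
cat > look.py <<'E'
from h import *
import sys
d=capture("wrist");s=state();cv2.imwrite("pics/%s.png"%sys.argv[1],d["pixels"])
print(s["t"],s["tcp_pos"].round(4),s["eef_rot"].round(4),s["wrist_force"].round(2),s["width"],s["gripper_force"])
g=cv2.cvtColor(d["pixels"],cv2.COLOR_BGR2GRAY).astype(float)[:,245:325].mean(1); dg=np.abs(np.diff(cv2.GaussianBlur(g[:,None],(1,3),0)[:,0]))
print("edges",[(i,int(g[i+3]-g[i-3])) for i in range(100,225) if dg[i]>8 and dg[i]==dg[i-3:i+4].max()])
hsv=cv2.cvtColor(d["pixels"],cv2.COLOR_BGR2HSV);m=cv2.inRange(hsv,(5,150,120),(20,255,255))
n,_,st,c=cv2.connectedComponentsWithStats(m);print("orange",[(c[i].round(),st[i,4]) for i in range(1,n) if st[i,4]>60])
E
python3 look.py w4
```

```text
7.1 [0.4102 0.3603 0.1284] [ 5.e-04 -1.e-04  1.e+00  2.e-04] [-1.19 -3.36  4.14] 0.021034450241215582 33.28960061073303
edges [(132, 147), (219, 34)]
orange [(array([305., 193.]), np.int32(1455))]
```

Emit:
play_rows --pt "0 0 0.1 0 0" --pt "0 0 0.2 0 0" --pt "0 0 0.3 0 0" --pt "0 0 0.4 0 0" --pt "0 0 0.5 0 0" --pt "0 0 0.5 0 0" --force 20

```text
t: 7.7
tcp_pos: [0.4082, 0.3596, 0.1246]
eef_rot: [-0.001, -0.0, 1.0, 0.0]
wrist_force: [-13.7, -7.0, 23.2]
width: 0.0203
gripper_force: 36.7
```

```bash
python3 look.py w5
```

```text
7.75 [0.4082 0.3596 0.1246] [-7.e-04 -3.e-04  1.e+00  0.e+00] [-13.3  -7.1  23.1] 0.020774896352622845 36.71050429344177
edges [(136, 161), (221, 23)]
orange [(array([306., 195.]), np.int32(1440))]
```

Emit:
play_rows --pt "0 0 0.1 0 0" --pt "0 0 0.2 0 0" --pt "0 0 0.3 0 0" --pt "0 0 0.4 0 0" --pt "0 0 0.5 0 0" --pt "0 0 0.5 0 0" --force 20

```text
t: 8.35
tcp_pos: [0.4077, 0.3599, 0.1198]
eef_rot: [-0.001, -0.001, 1.0, 0.0]
wrist_force: [-16.3, -6.8, 26.7]
width: 0.021
gripper_force: 38.9
```

```bash
python3 look.py w6
```

```text
8.4 [0.4078 0.3599 0.1199] [-1.e-03 -5.e-04  1.e+00  4.e-04] [-15.99  -6.82  25.42] 0.02109669814199347 38.88902306556702
edges [(137, 162), (221, 32)]
orange [(array([309., 192.]), np.int32(1190)), (array([291., 210.]), np.int32(381))]
```

View pics/w6.png

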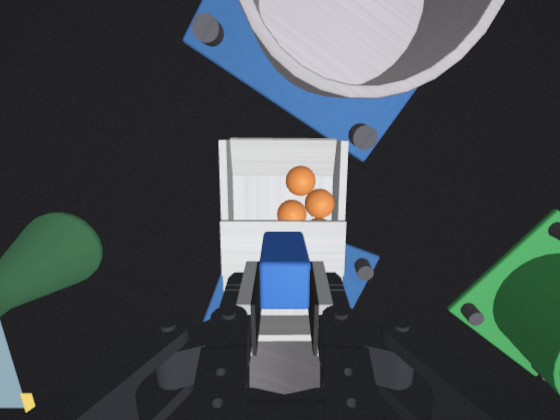

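Run:
```python
from h import *
d=capture("wrist");s=state()
for th in (0,5,10,15):
  for up in (0,.004,.008): print(th,up,[proj(d,trayp(s["tcp_pos"],-.06,y,-.049,np.radians(th),.019+up)).round(1) for y in(-.035,.035)])
d=capture("scene"); cv2.imwrite("pics/s6.png",cv2.resize(d["pixels"][190:340,270:440],None,fx=4,fy=4,interpolation=cv2.INTER_CUBIC))
```

```text
0 0 [array([222.8, 130.5]), array([346.5, 130.6])]
0 0.004 [array([221.6, 131.3]), array([347.8, 131.4])]
0 0.008 [array([220.3, 132. ]), array([349. , 132.2])]
5 0 [array([224.6, 137.5]), array([344.6, 137.6])]
5 0.004 [array([223.5, 138.4]), array([345.8, 138.5])]
5 0.008 [array([222.3, 139.3]), array([347. , 139.4])]
10 0 [array([226.3, 144.9]), array([342.8, 145. ])]
10 0.004 [array([225.2, 145.9]), array([343.9, 145.9])]
10 0.008 [array([224.1, 146.9]), array([345.1, 146.9])]
15 0 [array([227.8, 152.6]), array([341.3, 152.7])]
15 0.004 [array([226.8, 153.7]), array([342.3, 153.8])]
15 0.008 [array([225.8, 154.8]), array([343.4, 154.9])]
```

View pics/s6.png

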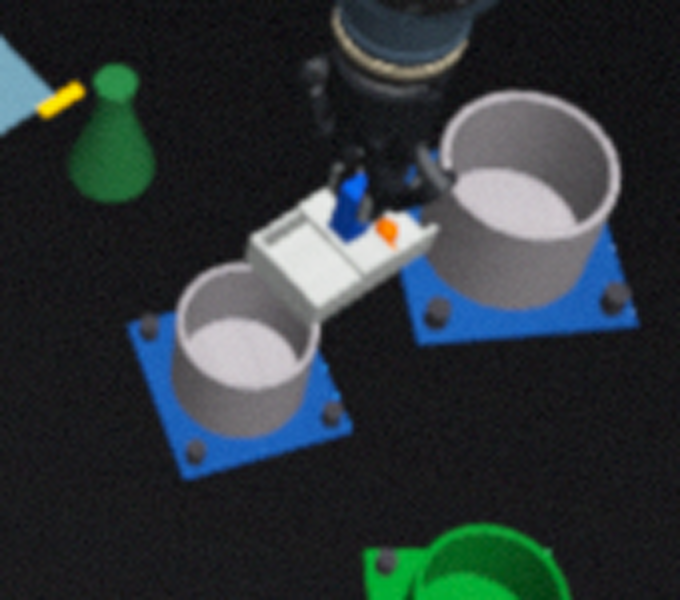

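The scene view shows the tray's +x end resting on the jar rim at only about 4° of tilt. It has slid up in the grip instead of rotating, because the pad overlap on the handle is too long. I'll set the tray on open bench and regrip just the top of the handle so that it pivots.

Emit:
play_rows --pt "0 0 -1 0 0" --pt "0 0 -3 0 0" --pt "0 0 -5.5 0 0" --pt "0.2 -0.8 -7.5 0 0" --pt "0.7 -2.8 -8 0 0" --pt "1.5 -6 -8 0 0" --pt "2.5 -9.5 -8 0 0" --pt "3.5 -13.5 -8 0 0" --pt "4.5 -17.5 -8 0 0" --pt "5.3 -20.5 -8 0 0" --pt "5.7 -22.4 -8 0 0" --pt "5.8 -23 -8 0 0" --force 30

```text
t: 9.7
tcp_pos: [0.3517, 0.1288, 0.198]
eef_rot: [0.0, 0.001, 1.0, -0.0]
wrist_force: [-0.4, -0.5, -2.5]
width: 0.021
gripper_force: 35.3
```

Emit:
play_rows --pt "0 0 0 0 0" --pt "0 0 1 0 0" --pt "0 0 4 0 0" --pt "0 0 8 0 0" --pt "0 0 11 0 0" --pt "0 0 13.5 0 0" --pt "0 0 15 0 0" --pt "0 0 15.6 0 0" --pt "0 0 15.8 0 0" --pt "0 0 15.8 0 0"

```text
t: 10.7
tcp_pos: [0.3545, 0.1314, 0.0401]
eef_rot: [0.002, -0.001, 1.0, 0.0]
wrist_force: [3.4, -1.9, 6.1]
width: 0.021
gripper_force: 37.1
```

Emit:
play_rows --pt "0 0 0 0 0.4" --pt "0 0 0 0 0.6" --pt "0 0 0 0 0.6" --pt "0 0 -1.5 0 0.6" --pt "0 0 -3 0 0.6" --pt "0 0 -3 0 0.6"

```text
t: 11.3
tcp_pos: [0.353, 0.1307, 0.0708]
eef_rot: [0.001, -0.0, 1.0, 0.0]
wrist_force: [0.0, -0.1, -1.3]
width: 0.0513
gripper_force: 0.0
```

```bash
python3 look.py w7
python3 - <<'E'
from h import *
d=capture("wrist");im=d["pixels"];s=state()
p=blob(im,(105,130,40),(130,255,255),(230,340,200,330)).astype(int)
v=cv2.cvtColor(im,cv2.COLOR_BGR2HSV)[p[:,1],p[:,0],2]; t=p[v>190]
print(np.percentile(v,[5,50,95]),p.min(0),p.max(0),t.min(0),t.max(0))
print("centre by bottom edge",ray(d,p[:,0].mean(),p[:,1].max()+.5,.082)-[.011,0,0])
for h in(.082,): print([proj(d,np.array([s["tcp_pos"][0]+a,s["tcp_pos"][1]+b,h])).round(0) for a in(-.011,.011) for b in(-.011,.011)])
E
```

```text
11.35 [0.3526 0.1305 0.07  ] [ 7.e-04 -2.e-04  1.e+00  3.e-04] [-0.37  0.44  0.7 ] 0.05110462753766685 0.0
edges [(124, 169), (150, -45), (176, 30), (201, 14), (209, -69)]
orange [(array([279., 175.]), np.int32(847)), (array([307., 163.]), np.int32(455)), (array([252., 165.]), np.int32(454))]
[125. 214. 226.] [265 212] [306 278] [266 242] [306 278]
centre by bottom edge [0.35196687 0.13097379 0.082     ]
[array([262., 239.]), array([307., 239.]), array([263., 279.]), array([306., 279.])]
```

View pics/w7.png

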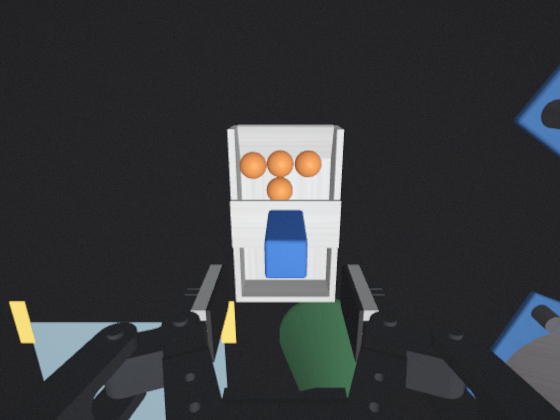

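The tray is flat on the bench with all four balls in it, and the handle top at (286,260) is centred between the open fingers. Now I grip just the top of the handle and lift.

Emit:
play_rows --pt "0 0 0 0 0" --pt "0 0 0 0 0" --pt "0 0 0 0 0" --pt "0 0 0 0 0" --pt "0 0 -0.5 0 0" --pt "0 0 -2 0 0" --pt "0 0 -5 0 0" --pt "0 0 -8.5 0 0" --pt "0 0 -12 0 0" --pt "0 0 -15 0 0" --pt "0 0 -16 0 0" --pt "0 0 -16 0 0" --force 30

```text
t: 12.6
tcp_pos: [0.3527, 0.1305, 0.2307]
eef_rot: [0.001, -0.0, 1.0, 0.0]
wrist_force: [0.2, 0.0, -0.0]
width: 0.0001
gripper_force: 0.0
```

```bash
python3 look.py w8
python3 - <<'E'
from h import *
d=capture("wrist");s=state()
for th in (-5,0,5,10,15,20,25,30,40,45,50): print(th,[proj(d,trayp(s["tcp_pos"],-.06,y,-.065,np.radians(th),.008)).round(1) for y in(0,)])
E
```

```text
12.65 [0.3521 0.1302 0.2294] [ 2.e-04 -1.e-04  1.e+00  0.e+00] [-1.23 -0.35 -0.37] 1.4954088424149532e-06 0.0
edges [(111, 161), (127, -29), (142, 26), (156, 15), (161, -43), (192, 27), (211, -64), (222, -140)]
orange [(array([264., 136.]), np.int32(75)), (array([279., 140.]), np.int32(117)), (array([296., 135.]), np.int32(80))]
-5 [array([284.3, 117.1])]
0 [array([284.3, 125.3])]
5 [array([284.3, 133.7])]
10 [array([284.3, 142.5])]
15 [array([284.3, 151.4])]
20 [array([284.2, 160.5])]
25 [array([284.2, 169.7])]
30 [array([284.2, 179.1])]
40 [array([284.2, 198.2])]
45 [array([284.2, 207.9])]
50 [array([284.2, 217.7])]
```

Emit:
play_rows --pt "0 0 1 0 0.6" --pt "0 0 4 0 0.6" --pt "0 0 8 0 0.6" --pt "0 0 12 0 0.6" --pt "0 0 15 0 0.6" --pt "0 0 16.5 0 0.6" --pt "0 0 17 0 0.6" --pt "0 0 17 0 0" --pt "0 0 17 0 0" --pt "0 0 17 0 0" --pt "0 0 17 0 0" --pt "0 0 17 0 0" --force 30

```text
t: 13.9
tcp_pos: [0.3524, 0.1303, 0.0601]
eef_rot: [0.001, -0.0, 1.0, 0.0]
wrist_force: [-1.1, -0.2, 1.0]
width: -0.0
gripper_force: 0.0
```

```bash
python3 look.py w9
```

```text
13.95 [0.3523 0.1303 0.06  ] [ 4.e-04 -1.e-04  1.e+00  1.e-04] [ 0.49 -0.22 -0.28] -0.00027052150276155496 0.0
edges [(126, 152), (154, -48), (207, 14), (216, -72)]
orange [(array([280., 180.]), np.int32(937)), (array([309., 168.]), np.int32(505)), (array([251., 169.]), np.int32(496))]
```

Run:
```python
from h import *
d=capture("wrist");s=state();im=d["pixels"]
print("lip pred",proj(d,np.array([.292,.131,.013])),proj(d,np.array([.292,.131-.035,.028])),proj(d,np.array([.292,.131+.035,.028])))
p=blob(im,(105,130,40),(130,255,255),(230,340,200,340)).astype(int)
print(len(p),p.min(0),p.max(0), "pred handle top",[proj(d,np.array([.352+a,.131+b,.082])).round(0) for a in(-.011,.011) for b in(-.011,.011)])
cv2.imwrite("pics/w10.png",cv2.resize(im[90:420,170:410],(436,600)))
```

```text
lip pred [285.71451229 127.13373558] [224.46063928 129.64946502] [347.2193001  129.65182422]
1889 [264 218] [308 272] pred handle top [array([263., 248.]), array([310., 248.]), array([264., 289.]), array([309., 289.])]
```

View pics/w10.png

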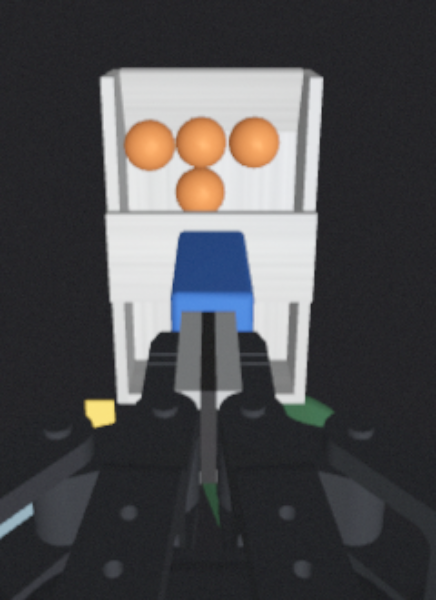

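Crop: the fingers are shut with the handle's top face in front of them at crop (210,300). The tray hasn't moved, so the pads closed above the handle. I'll go lower.

Emit:
play_rows --pt "0 0 -3 0 0.6" --pt "0 0 -3 0 0.6" --pt "0 0 -3 0 0.6" --pt "0 0 0.8 0 0.6" --pt "0 0 0.8 0 0.6" --pt "0 0 0.8 0 0.6" --pt "0 0 0.8 0 0" --pt "0 0 0.8 0 0" --pt "0 0 0.8 0 0" --pt "0 0 0.8 0 0" --pt "0 0 0.8 0 0" --force 30

```text
t: 15.1
tcp_pos: [0.3527, 0.1308, 0.0524]
eef_rot: [0.001, -0.0, 1.0, 0.001]
wrist_force: [-0.6, 2.4, 7.1]
width: 0.0203
gripper_force: 29.6
```

Emit:
play_rows --pt "0 0 -0.5 0 0" --pt "0 0 -2 0 0" --pt "0 0 -5 0 0" --pt "0 0 -9 0 0" --pt "0 0 -12.5 0 0" --pt "0 0 -14.5 0 0" --pt "0 0 -15 0 0" --pt "0 0 -15 0 0"

```text
t: 15.9
tcp_pos: [0.3521, 0.1301, 0.2017]
eef_rot: [0.0, -0.0, 1.0, -0.0]
wrist_force: [-0.2, -0.3, -3.2]
width: 0.0199
gripper_force: 29.7
```

```bash
python3 look.py w11
python3 - <<'E'
from h import *
d=capture("wrist");s=state()
# pivot at tray z 77; underside is 52.4mm below TCP when level
for th in (-5,0,5,10,15,18,20,22,25,30,40,45,50): print(th,proj(d,trayp(s["tcp_pos"],-.06,0,-.064,np.radians(th),.0246)).round(1))
E
```

```text
15.95 [0.3516 0.13   0.2008] [-4.e-04 -0.e+00  1.e+00 -3.e-04] [-1.01 -0.5  -3.32] 0.020031235321545323 29.666450321674347
edges [(127, 151), (156, -49), (211, 15), (220, -75)]
orange [(array([268., 179.]), np.int32(1526)), (array([308., 170.]), np.int32(533))]
-5 [284.5 119.8]
0 [284.5 128.4]
5 [284.5 137.3]
10 [284.5 146.5]
15 [284.4 155.8]
18 [284.4 161.5]
20 [284.4 165.4]
22 [284.4 169.2]
25 [284.4 175.1]
30 [284.4 184.9]
40 [284.4 204.9]
45 [284.4 215.1]
50 [284.4 225.3]
```

Emit:
play_rows --pt "-0.1 0.6 0 0 0" --pt "-0.5 2.3 0 0 0" --pt "-1.2 5.2 0 0 0" --pt "-2 8.8 0 0 0" --pt "-2.9 12.6 0 0 0" --pt "-3.8 16.4 0 0 0" --pt "-4.6 19.8 0 0 0" --pt "-5.1 22 0 0 0" --pt "-5.3 23 0 0 0" --pt "-5.3 23.1 1.5 0 0" --pt "-5.3 23.1 3.5 0 0" --pt "-5.3 23.1 5 0 0"

```text
t: 17.2
tcp_pos: [0.4041, 0.3604, 0.1498]
eef_rot: [-0.001, -0.0, 1.0, -0.001]
wrist_force: [0.3, -0.7, -2.4]
width: 0.0199
gripper_force: 29.7
```

Emit:
play_rows --pt "0 0 0.5 0 0" --pt "0 0 1 0 0" --pt "0 0 1.3 0 0" --pt "0 0 1.6 0 0" --pt "0 0 1.8 0 0" --pt "0 0 2 0 0" --pt "0 0 2 0 0"

```text
t: 17.9
tcp_pos: [0.4038, 0.3619, 0.1337]
eef_rot: [-0.0, -0.0, 1.0, 0.001]
wrist_force: [-9.9, -0.9, 16.6]
width: 0.0202
gripper_force: 32.0
```

```bash
python3 look.py w12
```

```text
17.95 [0.4039 0.3619 0.1338] [-2.0e-04 -5.0e-04  1.0e+00  1.3e-03] [-9.68 -1.08 16.23] 0.020268508153285264 31.985254883766174
edges [(135, 153), (162, -35), (190, 45), (216, 20)]
orange [(array([290., 176.]), np.int32(509)), (array([320., 177.]), np.int32(518)), (array([262., 179.]), np.int32(510)), (array([312., 209.]), np.int32(184))]
```

Emit:
play_rows --pt "0 0 0.15 0 0" --pt "0 0 0.3 0 0" --pt "0 0 0.45 0 0" --pt "0 0 0.6 0 0" --pt "0 0 0.6 0 0"

```text
t: 18.45
tcp_pos: [0.404, 0.3624, 0.128]
eef_rot: [-0.0, -0.001, 1.0, 0.002]
wrist_force: [-10.8, 0.5, 17.3]
width: 0.0197
gripper_force: 40.6
```

```bash
python3 look.py w13
```

```text
18.5 [0.404  0.3625 0.128 ] [-0.0e+00 -7.0e-04  1.0e+00  1.9e-03] [-10.12   0.21  17.66] 0.020395676074673182 40.62917232513428
edges [(136, 156), (163, -50), (215, 17), (224, -76)]
orange [(array([261., 177.]), np.int32(526)), (array([290., 177.]), np.int32(514)), (array([315., 189.]), np.int32(993))]
```

The force reading explains it. The rim friction at the tray's bottom (Fx = -10 N) cancels the tipping moment. Dragging the hand toward -x while lowering reverses that friction.

Emit:
play_rows --pt "0 0 -0.8 0 0" --pt "-1.2 0 -1 0 0" --pt "-2.4 0 -1 0 0" --pt "-2.6 0 -0.6 0 0" --pt "-2.6 0 -0.3 0 0" --pt "-2.2 0 -0.15 0 0" --pt "-1.8 0 0 0 0" --pt "-1.4 0 0.15 0 0" --pt "-1 0 0.3 0 0" --pt "-1 0 0.3 0 0" --force 25

```text
t: 19.5
tcp_pos: [0.4152, 0.3616, 0.1234]
eef_rot: [0.0, -0.0, 1.0, 0.001]
wrist_force: [-4.1, -0.4, 12.2]
width: 0.0201
gripper_force: 46.0
```

```bash
python3 look.py w14
```

```text
19.55 [0.4153 0.3616 0.1234] [ 4.e-04 -0.e+00  1.e+00  7.e-04] [-4.79 -0.24 12.15] 0.020276709129755367 46.05392575263977
edges [(158, 185), (182, -57), (209, 25)]
orange [(array([261., 196.]), np.int32(495)), (array([304., 203.]), np.int32(1458))]
```

Emit:
play_rows --pt "0.3 0 0.1 0 0" --pt "0.6 0 0.25 0 0" --pt "0.8 0 0.35 0 0" --pt "0.8 0 0.35 0 0"

```text
t: 19.95
tcp_pos: [0.4077, 0.3615, 0.1193]
eef_rot: [0.0, 0.0, 1.0, 0.0]
wrist_force: [-0.6, -1.1, 6.0]
width: 0.0202
gripper_force: 45.8
```

```bash
python3 look.py w15
```

```text
20.0 [0.4078 0.3615 0.1194] [5.e-04 1.e-04 1.e+00 3.e-04] [-1.08 -0.48  5.97] 0.02016025767793661 45.79032897949219
edges [(170, 188), (192, -58), (218, 24)]
orange [(array([317., 205.]), np.int32(486)), (array([284., 213.]), np.int32(1376))]
```

Tilt is now about 22° with the balls still in the tray. I'll lift and carry it slowly so the lip sits in the jar mouth.

Emit:
play_rows --pt "0 0 -0.3 0 0" --pt "0 0 -0.9 0 0" --pt "0 0 -1.7 0 0" --pt "0 0 -2.5 0 0" --pt "0 0 -3.1 0 0" --pt "-0.1 0 -3.4 0 0" --pt "-0.3 0 -3.4 0 0" --pt "-0.7 0 -3.4 0 0" --pt "-1.3 0 -3.4 0 0" --pt "-2.1 0 -3.4 0 0" --pt "-3 0 -3.4 0 0" --pt "-3.9 0 -3.4 0 0"

```text
t: 21.2
tcp_pos: [0.4469, 0.3612, 0.1529]
eef_rot: [-0.0, -0.0, 1.0, -0.0]
wrist_force: [-0.1, -0.8, -2.7]
width: 0.0201
gripper_force: 45.1
```

Emit:
play_rows --pt "-0.9 0 0 0 0" --pt "-1.8 0 0 0 0" --pt "-2.7 0 0 0 0" --pt "-3.6 0 0 0 0" --pt "-4.5 0 0 0 0" --pt "-5.3 0 0 0 0" --pt "-6 0 0 0 0" --pt "-6.5 0 0 0 0" --pt "-6.8 0 0 0 0" --pt "-6.8 0 0.5 0 0" --pt "-6.8 0 1 0 0" --pt "-6.8 0 1 0 0"

```text
t: 22.4
tcp_pos: [0.5132, 0.361, 0.1421]
eef_rot: [-0.001, -0.0, 1.0, -0.0]
wrist_force: [0.2, -0.2, -2.9]
width: 0.0202
gripper_force: 45.1
```

```bash
python3 look.py w16
python3 - <<'E'
from h import *
# jar rim near wall in wrist image: fit? predict rim top near inner points
d=capture("wrist")
for x in(.453,.458): print(x,proj(d,np.array([x,.362,.085])).round(1))
im=d["pixels"]; g=cv2.cvtColor(im,cv2.COLOR_BGR2GRAY)
print("col285 rows60-200",g[60:200:3,285].tolist())
E
```

```text
22.45 [0.5134 0.3611 0.1425] [-5.e-04 -2.e-04  1.e+00 -3.e-04] [ 0.48 -0.44 -1.63] 0.02006511644469944 45.093199610710144
edges [(130, 48), (164, 17), (183, -43), (209, 16)]
orange [(array([303., 204.]), np.int32(1485)), (array([261., 200.]), np.int32(481)), (array([ 26., 376.]), np.int32(1870)), (array([ 15., 395.]), np.int32(82))]
0.453 [286.  125.5]
0.458 [286.  133.5]
col285 rows60-200 [31, 34, 35, 36, 35, 35, 33, 34, 34, 34, 36, 34, 104, 116, 117, 119, 116, 117, 117, 116, 113, 109, 108, 118, 204, 197, 204, 201, 203, 205, 200, 203, 201, 201, 185, 220, 220, 223, 224, 225, 222, 139, 133, 150, 162, 169, 170]
```

Emit:
play_rows --pt "-0.2 0 0.4 0 0" --pt "-0.2 0 0.8 0 0" --pt "-0.2 0 1.1 0 0" --pt "-0.2 0 1.15 0 0" --pt "0.1 0 1.15 0 0" --pt "0.4 0 1.15 0 0" --pt "0.7 0 1.15 0 0" --pt "0.9 0 1.15 0 0" --pt "0.9 0 1.15 0 0"

```text
t: 23.4
tcp_pos: [0.5069, 0.3622, 0.1332]
eef_rot: [0.003, -0.0, 1.0, 0.001]
wrist_force: [7.2, 2.8, 4.2]
width: 0.0203
gripper_force: 45.7
```

```bash
python3 look.py w17
python3 - <<'E'
from h import *
g=cv2.cvtColor(cv2.imread("pics/w17.png"),cv2.COLOR_BGR2GRAY);print(g[60:220:3,285].tolist())
E
```

```text
23.45 [0.507  0.3622 0.1332] [ 2.5e-03 -1.0e-04  1.0e+00  1.1e-03] [6.4  2.16 3.57] 0.020326971661012227 45.67000865936279
edges [(141, 47), (175, 18), (187, -43)]
orange [(array([283., 210.]), np.int32(1421)), (array([317., 201.]), np.int32(477)), (array([ 18., 390.]), np.int32(1408)), (array([  7., 412.]), np.int32(84))]
[39, 38, 36, 40, 38, 35, 38, 38, 40, 39, 31, 37, 36, 37, 33, 118, 123, 123, 121, 121, 122, 119, 121, 113, 114, 113, 114, 144, 212, 202, 208, 210, 210, 206, 209, 207, 206, 209, 182, 227, 228, 230, 185, 137, 157, 170, 179, 186, 181, 174, 163, 186, 229, 229]
```

Emit:
play_rows --pt "0.2 0 0 0 0" --pt "0.4 0 0 0 0" --pt "0.6 0 0 0 0" --pt "0.8 0 0 0 0" --pt "1 0 0 0 0" --pt "1.2 0 0 0 0" --pt "1.2 0 0 0 0"

```text
t: 24.15
tcp_pos: [0.495, 0.3624, 0.1335]
eef_rot: [0.003, -0.0, 1.0, 0.001]
wrist_force: [6.1, 2.5, 5.8]
width: 0.02
gripper_force: 46.8
```

```bash
python3 look.py w18
```

```text
24.2 [0.495  0.3623 0.1334] [ 0.0026 -0.      1.      0.0013] [5.97 1.64 4.79] 0.020013204347994584 46.80891215801239
edges [(160, 49), (195, 18)]
orange [(array([284., 170.]), np.int32(63)), (array([254., 181.]), np.int32(152)), (array([312., 187.]), np.int32(494)), (array([ 14., 396.]), np.int32(1165))]
```

Emit:
play_rows --pt "0.2 0 0 0 0" --pt "0.4 0 0 0 0" --pt "0.6 0 0 0 0" --pt "0.8 0 0 0 0" --pt "1 0 0 0 0" --pt "1.2 0 0 0 0" --pt "1.2 0 0 0 0"

```text
t: 24.9
tcp_pos: [0.4828, 0.3623, 0.1335]
eef_rot: [0.003, -0.0, 1.0, 0.001]
wrist_force: [5.5, 0.9, 5.8]
width: 0.0202
gripper_force: 46.1
```

```bash
python3 look.py w19
```

```text
24.95 [0.4829 0.3623 0.1335] [ 0.0026 -0.      1.      0.0012] [6.06 2.29 5.33] 0.02013453035622793 46.13883376121521
edges [(179, 53), (214, 31)]
orange [(array([318., 202.]), np.int32(235)), (array([249., 204.]), np.int32(154)), (array([ 12., 401.]), np.int32(904))]
```

Emit:
play_rows --pt "-0.5 0 -0.2 0 0" --pt "-1.2 0 -0.5 0 0" --pt "-1.2 0 -0.5 0 0" --pt "-0.6 0 -0.5 0 0" --pt "-1.2 0 -0.7 0 0" --pt "-1.2 0 -1.5 0 0" --pt "-1.2 0 -3 0 0" --pt "-1.2 0 -5 0 0" --pt "-1.2 0 -7 0 0" --pt "-1.2 0 -9 0 0" --pt "-1.2 0 -10 0 0"

```text
t: 26.05
tcp_pos: [0.4933, 0.3615, 0.2338]
eef_rot: [0.001, -0.0, 1.0, 0.001]
wrist_force: [-0.1, 1.0, -2.4]
width: 0.0202
gripper_force: 45.8
```

```bash
python3 look.py w20
python3 - <<'E'
from h import *
for c in("scene","top","wrist"):
    d=capture(c);cv2.imwrite(f"pics/{c}20.png",d["pixels"])
    for k in range(4):
        b=boxes_of(c,f"ball{k}_center") if k==0 else []
        if k==0: print(c,[(round(x["score"],2),np.round(x["point"],3)) for x in b])
    m=cv2.inRange(cv2.cvtColor(d["pixels"],cv2.COLOR_BGR2HSV),(5,150,120),(20,255,255))
    n,_,st,q=cv2.connectedComponentsWithStats(m);print([(q[i].round(),st[i,4],ray(d,*q[i],.02).round(3)) for i in range(1,n) if st[i,4]>8])
E
```

```text
26.1 [0.4936 0.3617 0.2346] [ 1.3e-03 -1.0e-04  1.0e+00  9.0e-04] [0.06 0.35 0.68] 0.020126852998124375 45.80563187599182
edges [(142, 42), (204, 48)]
orange [(array([283., 151.]), np.int32(67)), (array([312., 166.]), np.int32(257)), (array([257., 166.]), np.int32(146)), (array([ 91., 325.]), np.int32(760))]
scene []
[(array([556., 205.]), np.int32(14), array([-0.267,  0.611,  0.02 ])), (array([250., 251.]), np.int32(278), array([0.625, 0.135, 0.02 ])), (array([326., 271.]), np.int32(24), array([0.49, 0.33, 0.02])), (array([338., 274.]), np.int32(25), array([0.468, 0.358, 0.02 ]))]
top []
[(array([261., 157.]), np.int32(162), array([0.646, 0.173, 0.02 ]))]
wrist [(0.43, array([0.474, 0.358, 0.025]))]
[(array([283., 152.]), np.int32(67), array([0.474, 0.36 , 0.02 ])), (array([313., 168.]), np.int32(258), array([0.491, 0.393, 0.02 ])), (array([257., 168.]), np.int32(145), array([0.492, 0.331, 0.02 ])), (array([ 90., 328.]), np.int32(789), array([0.703, 0.108, 0.02 ]))]
```

Emit:
play_rows --pt "1 -1.3 0 0 0" --pt "3.5 -4.7 0 0 0" --pt "6.3 -8.5 0 0 0" --pt "9.3 -12.5 0 0 0" --pt "12.3 -16.5 0 0 0" --pt "15.2 -20.5 0 0 0" --pt "17.6 -23.8 0 0 0" --pt "19.4 -26.2 1 0 0" --pt "19.4 -26.2 4 0 0" --pt "19.4 -26.2 8 0 0" --pt "19.4 -26.2 12 0 0" --pt "19.4 -26.2 15 0 0"

```text
t: 27.6
tcp_pos: [0.2976, 0.0986, 0.0795]
eef_rot: [-0.001, 0.0, 1.0, -0.0]
wrist_force: [0.2, 0.2, -2.4]
width: 0.0203
gripper_force: 45.8
```

```bash
python3 look.py w21
python3 - <<'E'
from h import *
for c in("scene","top"):
    d=capture(c);cv2.imwrite(f"pics/{c}21.png",d["pixels"])
    m=cv2.inRange(cv2.cvtColor(d["pixels"],cv2.COLOR_BGR2HSV),(5,130,100),(20,255,255))
    n,_,st,q=cv2.connectedComponentsWithStats(m);print(c,[(q[i].round(),st[i,4],ray(d,*q[i],.02).round(3)) for i in range(1,n) if st[i,4]>8])
E
```

```text
27.65 [0.2954 0.0979 0.0764] [-0.0031 -0.      1.     -0.0011] [-4.79 -1.81 -7.27] 0.020322275242677348 45.83380401134491
edges [(203, 191)]
orange []
scene [(array([556., 205.]), np.int32(19), array([-0.269,  0.611,  0.02 ])), (array([250., 251.]), np.int32(324), array([0.626, 0.135, 0.02 ])), (array([326., 271.]), np.int32(25), array([0.491, 0.33 , 0.02 ])), (array([338., 274.]), np.int32(30), array([0.468, 0.358, 0.02 ]))]
top [(array([263., 156.]), np.int32(255), array([0.649, 0.165, 0.02 ])), (array([185., 210.]), np.int32(41), array([0.487, 0.396, 0.02 ]))]
```

Emit:
play_rows --pt "0 0 1 0 0" --pt "0 0 1.9 0 0" --pt "-0.7 0 2 0 0" --pt "-1.5 0 2.15 0 0" --pt "-2.2 0 2.3 0 0" --pt "-2.9 0 2.4 0 0" --pt "-3.6 0 2.55 0 0" --pt "-4.3 0 2.7 0 0" --pt "-5 0 2.95 0 0" --pt "-5.6 0 3.2 0 0" --pt "-5.6 0 3.2 0 0" --force 20

```text
t: 28.85
tcp_pos: [0.3565, 0.0995, 0.0498]
eef_rot: [0.001, 0.0, 1.0, 0.0]
wrist_force: [0.7, -0.0, 7.1]
width: 0.0201
gripper_force: 57.6
```

```bash
python3 look.py w22
```

```text
28.9 [0.3563 0.0995 0.0499] [8.e-04 0.e+00 1.e+00 2.e-04] [ 1.43 -0.    6.65] 0.020108584447081933 57.56064713001251
edges [(134, 160), (217, -2)]
orange []
```

Emit:
play_rows --pt "0 0 0 0 0.6" --pt "0 0 0 0 0.6" --pt "0 0 0 0 0.6" --pt "0 0 -2 0 0.6" --pt "0 0 -2 0 0.6"

```text
t: 29.4
tcp_pos: [0.356, 0.0995, 0.0709]
eef_rot: [0.001, -0.0, 1.0, 0.0]
wrist_force: [-0.5, -0.0, -0.5]
width: 0.0511
gripper_force: 0.0
```

```bash
python3 look.py w23
python3 - <<'E'
from h import *
d=capture("wrist");im=d["pixels"];s=state()
p=blob(im,(105,130,40),(130,255,255),(230,340,200,330)).astype(int)
v=cv2.cvtColor(im,cv2.COLOR_BGR2HSV)[p[:,1],p[:,0],2]; t=p[v>190];print(t.min(0),t.max(0))
print("handle centre",ray(d,t[:,0].mean(),t[:,1].max()+.5,.082)-[.011,0,0])
for k in(5,15,25,30):
    q=t[t[:,1]==t[:,1].min()+k]; print(k,q.min(0),q.max(0),ray(d,q[:,0].mean(),q[0,1],.082))
E
```

```text
29.45 [0.3557 0.0994 0.0701] [ 9.e-04 -1.e-04  1.e+00  2.e-04] [ 0.08  0.88 -0.  ] 0.051187654776464184 0.0
edges [(132, 163), (206, -18), (217, -68)]
orange []
[265 251] [304 286]
handle centre [0.35994824 0.09926104 0.082     ]
5 [265 256] [304 256] [0.35340523 0.09926815 0.082     ]
15 [265 266] [304 266] [0.35903565 0.09927063 0.082     ]
25 [265 276] [304 276] [0.3647832  0.09927316 0.082     ]
30 [266 281] [304 281] [0.36770222 0.09953296 0.082     ]
```

Run:
```python
from h import *
for c in("scene","top"):
    d=capture(c);hsv=cv2.cvtColor(d["pixels"],cv2.COLOR_BGR2HSV)
    for o in ("ball0_center",): print(c,[(round(x["score"],2),np.round(x["point"],3)) for x in boxes_of(c,o)])
    m=cv2.inRange(hsv,(3,90,50),(22,255,255))
    n,_,st,q=cv2.connectedComponentsWithStats(m);print([(q[i].round(),st[i].tolist(),ray(d,*q[i],.02).round(3)) for i in range(1,n) if st[i,4]>3 and abs(ray(d,*q[i],.02)[0]-.5)<.5 and abs(ray(d,*q[i],.02)[1]-.1)<.5])
# floor hidden test: project ring of floor points & jar interior visibility for top
d=capture("top"); C=-np.array(d["R"]).T@d["t"]
for x in(.465,.475,.485,.495,.51): 
    P=np.array([x,.36,.019]); v=C-P; k=(.085-P[2])/v[2]; Q=P+k*v; print(x,"rim crossing r",np.hypot(Q[0]-.502,Q[1]-.362).round(4))
```

```text
scene []
[(array([231., 156.]), [229, 155, 5, 3, 5], array([ 0.451, -0.224,  0.02 ])), (array([203., 189.]), [199, 185, 8, 8, 10], array([ 0.61 , -0.157,  0.02 ])), (array([188., 190.]), [187, 187, 5, 6, 10], array([ 0.65 , -0.185,  0.02 ])), (array([195., 193.]), [193, 193, 5, 1, 5], array([ 0.64 , -0.159,  0.02 ])), (array([192., 200.]), [191, 199, 4, 2, 4], array([ 0.661, -0.14 ,  0.02 ])), (array([202., 199.]), [201, 198, 4, 3, 4], array([ 0.634, -0.121,  0.02 ])), (array([200., 217.]), [199, 216, 4, 2, 4], array([ 0.677, -0.066,  0.02 ])), (array([250., 250.]), [238, 239, 24, 22, 374], array([0.625, 0.133, 0.02 ])), (array([234., 250.]), [233, 249, 4, 3, 4], array([0.662, 0.103, 0.02 ])), (array([230., 252.]), [228, 251, 4, 2, 4], array([0.678, 0.099, 0.02 ])), (array([252., 268.]), [242, 262, 21, 10, 55], array([0.657, 0.188, 0.02 ])), (array([326., 271.]), [323, 268, 6, 7, 33], array([0.491, 0.329, 0.02 ])), (array([338., 274.]), [335, 271, 7, 7, 35], array([0.468, 0.359, 0.02 ])), (array([340., 282.]), [339, 281, 4, 3, 10], array([0.48 , 0.383, 0.02 ]))]
top []
[(array([264., 154.]), [251, 142, 26, 24, 390], array([0.655, 0.164, 0.02 ])), (array([342., 150.]), [342, 149, 2, 3, 4], array([ 0.665, -0.071,  0.02 ])), (array([363., 160.]), [363, 158, 1, 4, 4], array([ 0.636, -0.131,  0.02 ])), (array([371., 167.]), [367, 166, 10, 3, 11], array([ 0.612, -0.155,  0.02 ])), (array([185., 210.]), [180, 205, 10, 11, 59], array([0.488, 0.396, 0.02 ])), (array([196., 216.]), [194, 215, 4, 3, 8], array([0.471, 0.364, 0.02 ])), (array([349., 230.]), [347, 229, 5, 3, 6], array([ 0.425, -0.084,  0.02 ]))]
0.465 rim crossing r 0.047
0.475 rim crossing r 0.038
0.485 rim crossing r 0.0294
0.495 rim crossing r 0.0214
0.51 rim crossing r 0.0138
```

The top camera shows a double-sized blob at (185,210), and the scene camera shows two more balls inside the jar. That makes four balls in the jar, and the tray is empty. I'll regrip lower on the handle for the carry.

Emit:
play_rows --pt "-0.4 0 0 0 0.6" --pt "-0.4 0 1.5 0 0.6" --pt "-0.4 0 2.6 0 0.6" --pt "-0.4 0 2.6 0 0.6" --pt "-0.4 0 2.6 0 0" --pt "-0.4 0 2.6 0 0" --pt "-0.4 0 2.6 0 0" --pt "-0.4 0 2.6 0 0" --pt "-0.4 0 2.6 0 0" --force 40

```text
t: 30.65
tcp_pos: [0.3596, 0.0994, 0.0442]
eef_rot: [0.001, -0.0, 1.0, 0.0]
wrist_force: [-1.2, -0.2, 6.8]
width: 0.0207
gripper_force: 40.0
```

Emit:
play_rows --pt "0 0 -1 0 0" --pt "0 0 -4 0 0" --pt "0 0 -8 0 0" --pt "0 0 -12 0 0" --pt "0 0 -16 0 0" --pt "0 0 -18 0 0" --pt "0 0 -18 0 0"

```text
t: 31.35
tcp_pos: [0.3603, 0.0995, 0.2266]
eef_rot: [0.002, -0.0, 1.0, 0.001]
wrist_force: [1.5, 0.4, -3.2]
width: 0.0205
gripper_force: 39.6
```

```bash
python3 look.py w24
python3 - <<'E'
from h import *
d=capture("wrist");s=state()
for th in (-5,0,5): print(th,proj(d,trayp(s["tcp_pos"],-.06,0,-.049,np.radians(th),.0185)).round(1))
for c in("top","scene"):
    d=capture(c); print(c,[(round(x["score"],2),np.round(x["point"],3)) for x in boxes_of(c,"pan")])
    hsv=cv2.cvtColor(d["pixels"],cv2.COLOR_BGR2HSV); m=cv2.inRange(hsv,(85,50,120),(108,255,255))
    u=(425,505,155,240) if c=="top" else (145,235,90,145)
    m[:, :u[0]]=0;m[:,u[1]:]=0;m[:u[2]]=0;m[u[3]:]=0
    cs,_=cv2.findContours(m,cv2.RETR_EXTERNAL,cv2.CHAIN_APPROX_NONE); k=max(cs,key=cv2.contourArea); k=cv2.convexHull(k)
    for e in(2,3,4,5,6):
        a=cv2.approxPolyDP(k,e,True)[:,0]
        if len(a)==4: break
    P=[ray(d,*q,.109) for q in a]; print([p.round(3)[:2].tolist() for p in P],np.mean(P,0))
E
```

```text
31.4 [0.3595 0.0993 0.2247] [ 1.1e-03 -1.0e-04  1.0e+00  2.0e-04] [-1.18  0.43 -2.12] 0.020660161625668257 39.59701716899872
edges [(131, 157), (215, -23)]
orange []
-5 [284.3 122.3]
0 [284.3 128.8]
5 [284.3 135.8]
top [(0.69, array([ 0.477, -0.384,  0.067])), (0.53, array([0.628, 0.16 , 0.097]))]
[[0.608, -0.315], [0.601, -0.481], [0.412, -0.476], [0.419, -0.308]] [ 0.51019918 -0.39504868  0.109     ]
scene [(0.74, array([ 0.497, -0.37 ,  0.072]))]
[[0.411, -0.476], [0.418, -0.308], [0.609, -0.316], [0.601, -0.482]] [ 0.50999211 -0.3958683   0.109     ]
```

Emit:
play_rows --pt "-0.3 -1 0 0 0" --pt "-1 -3.5 0 0 0" --pt "-2.2 -7.3 0 0 0" --pt "-3.5 -11.5 0 0 0" --pt "-4.8 -15.8 0 0 0" --pt "-6.1 -20 0 0 0" --pt "-7.4 -24.3 0 0 0" --pt "-8.7 -28.6 0 0 0" --pt "-10 -33 0 0 0" --pt "-11.3 -37.2 0 0 0" --pt "-12.5 -41.2 0 0 0" --pt "-13.5 -44.5 0 0.036 0"

```text
t: 32.85
tcp_pos: [0.4936, -0.3489, 0.2225]
eef_rot: [-0.001, 0.019, 1.0, 0.0]
wrist_force: [0.4, 0.1, -1.2]
width: 0.0211
gripper_force: 39.7
```

Emit:
play_rows --pt "-0.8 -2.6 0 0 0" --pt "-1.3 -4.2 0 0 0" --pt "-1.5 -5 0 0 0" --pt "-1.5 -5 0 0 0" --pt "-1.5 -5 0 0 0"

```text
t: 33.35
tcp_pos: [0.5068, -0.3958, 0.2234]
eef_rot: [-0.0, 0.018, 1.0, 0.0]
wrist_force: [0.7, 0.4, -1.8]
width: 0.0208
gripper_force: 39.7
```

```bash
python3 look.py w25
python3 - <<'E'
from h import *
d=capture("wrist");s=state();T=s["tcp_pos"]
for th in (-5,0,5): print(th,proj(d,trayp(T,-.06,0,-.049,np.radians(th),.0185)).round(1))
# rim corners seen vs predicted
c,sn=np.cos(-.036),np.sin(-.036);R=np.array([[c,-sn],[sn,c]])
print("pred rim outer corners",[proj(d,np.r_[np.array([.510,-.3955])+R@[a*.096,b*.084],.109]).round(0) for a in(-1,1) for b in(-1,1)])
m=cv2.inRange(cv2.cvtColor(d["pixels"],cv2.COLOR_BGR2HSV),(85,50,120),(108,255,255));k=np.argwhere(m)[:,::-1]
print(k.min(0),k.max(0)); 
for v in range(60,260,20):
    q=k[k[:,1]==v]; print(v,(q[:,0].min(),q[:,0].max()) if len(q) else None)
q=[k[(k[:,0]==u)][:,1].min() if (k[:,0]==u).any() else None for u in(180,230,285,340,390)];print("top edge",q)
print([(round(x["score"],2),np.round(x["point"],3)) for x in boxes_of("wrist","pan")])
E
```

```text
33.4 [ 0.5069 -0.3955  0.2237] [-2.000e-04  1.770e-02  9.998e-01  2.000e-04] [-0.8   0.19 -1.58] 0.020964264403691507 39.67391788959503
edges [(109, -44), (133, 6), (215, -23)]
orange []
-5 [280.6 124.3]
0 [281.  130.8]
5 [281.3 137.7]
pred rim outer corners [array([175.,  75.]), array([394.,  75.]), array([195., 293.]), array([374., 293.])]
[50 23] [559 419]
60 None
80 (np.int64(174), np.int64(391))
100 (np.int64(176), np.int64(390))
120 (np.int64(178), np.int64(388))
140 (np.int64(180), np.int64(386))
160 (np.int64(182), np.int64(385))
180 (np.int64(184), np.int64(559))
200 (np.int64(186), np.int64(559))
220 (np.int64(188), np.int64(559))
240 (np.int64(190), np.int64(559))
top edge [np.int64(78), np.int64(78), np.int64(77), np.int64(77), np.int64(75)]
[(0.78, array([ 0.422, -0.392,  0.061]))]
```

Emit:
play_rows --pt "-0.3 -0.1 0.5 0 0" --pt "-0.4 -0.1 2 0 0" --pt "-0.4 -0.1 4 0 0" --pt "-0.4 -0.1 6 0 0" --pt "-0.4 -0.1 7.5 0 0" --pt "-0.4 -0.1 8.5 0 0" --pt "-0.4 -0.1 9 0 0" --pt "-0.4 -0.1 9.2 0 0" --pt "-0.4 -0.1 9.3 0 0" --pt "-0.4 -0.1 9.3 0 0" --pt "-0.4 -0.1 9.3 0 0"

```text
t: 34.6
tcp_pos: [0.5115, -0.3976, 0.1312]
eef_rot: [0.0, 0.018, 1.0, -0.0]
wrist_force: [0.3, 0.3, -1.9]
width: 0.0208
gripper_force: 39.7
```

```bash
python3 look.py w26
python3 - <<'E'
from h import *
s=state();print(s["t"],s["tcp_pos"],s["joint_vel"].round(3))
d=capture("wrist");T=s["tcp_pos"];k=cv2.inRange(cv2.cvtColor(d["pixels"],cv2.COLOR_BGR2HSV),(85,50,120),(108,255,255))
for th in (-5,0,5): print(th,proj(d,trayp(T,-.06,0,-.049,np.radians(th),.0185)).round(1))
g=cv2.cvtColor(d["pixels"],cv2.COLOR_BGR2GRAY);print(g[100:160:2,282].tolist())
d=capture("top");p=blob(d["pixels"],(105,130,90),(130,255,255),(440,490,160,240));print(len(p),ray(d,*p.mean(0),.16) if len(p) else 0)
E
```

```text
34.65 [ 0.5115 -0.3976  0.1312] [ 3.000e-04  1.790e-02  9.998e-01 -3.000e-04] [ 0.36  1.09 -1.39] 0.020594617787800307 39.65698599815369
edges [(107, -48), (133, 6), (215, -23)]
orange []
34.65 [ 0.51148409 -0.39761803  0.13119249] [ 0.     0.002 -0.003 -0.001  0.001 -0.003]
-5 [280.4 124. ]
0 [280.8 130.5]
5 [281.1 137.4]
[212, 211, 212, 212, 183, 160, 168, 168, 167, 167, 168, 166, 166, 167, 168, 166, 145, 162, 175, 175, 176, 179, 180, 180, 181, 178, 178, 175, 175, 178]
20 [ 0.50515395 -0.39178936  0.16      ]
```

```bash
python3 -c "
from plant import *
print(close_job())"
```

```text
the job is handed in; nothing more can be done
None
```

The job is handed in, and no verdict came back: by my camera measurements all four balls are in the jar, though two of them are told apart only as one double-sized blob in the top view. The empty tray is held about 13 mm above the balance pan, centred and aligned to within a few millimetres and about 1.5° from level.

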